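Set out the beakers for a methylene blue test

TASK

Set out the four empty glass beakers for the methylene blue test, each standing upright in the middle of its own place: the largest on the round plate of the stirrer, the second largest on the black top of the hot plate, the second smallest on the pan of the balance and the smallest on the white tile. Set the glass down gently, without dropping it or tipping it over, and leave the stoppered flask and the lidded tin where they stand.

Things in the scene. Friction and masses are not known exactly. Their poses are not given: they have to be found in the camera images.
- beaker_a: The largest of the four empty clear-glass beakers (150 ml): straight-sided, open at the top, 60 mm outside diameter (63 mm over the rim, with a small spout standing 6 mm out at the rim), 80 mm tall, wall 3 mm, about 75 g, standing upright on the bench. Origin: centre of its underside; z up its axis (its turn about z is of no account).
- beaker_b: The second largest of the four empty clear-glass beakers (100 ml): straight-sided, open at the top, 50 mm outside diameter (53 mm over the rim, with a small spout standing 6 mm out at the rim), 70 mm tall, wall 3 mm, about 52 g, standing upright on the bench. Origin: centre of its underside; z up its axis (its turn about z is of no account).
- beaker_c: The second smallest of the four empty clear-glass beakers (50 ml): straight-sided, open at the top, 42 mm outside diameter (45 mm over the rim, with a small spout standing 6 mm out at the rim), 60 mm tall, wall 3 mm, about 34 g, standing upright on the bench. Origin: centre of its underside; z up its axis (its turn about z is of no account).
- beaker_d: The smallest of the four empty clear-glass beakers (25 ml): straight-sided, open at the top, 34 mm outside diameter (37 mm over the rim, with a small spout standing 6 mm out at the rim), 50 mm tall, wall 3 mm, about 22 g, standing upright on the bench. Origin: centre of its underside; z up its axis (its turn about z is of no account).
- stirrer_plate (a point): Magnetic stirrer, fixed: white housing 150 mm wide with a sloping front that carries a black knob and a small display, and a round plain steel plate of 120 mm diameter on top. The point is the centre of the plate's upper face, 90 mm above the bench; z up, -x towards the sloping front, which ends 125 mm before this point. All stands below the plate's top.
- hotplate_top (a point): Hot plate (switched off and cold), fixed: grey housing 150 mm wide with a square black glass-ceramic top of 136 mm, two white knobs and a red lamp before it. The point is the centre of the black top's upper face, 75 mm above the bench; z up, -x towards the knobs (75 mm high), the housing ends 115 mm before this point.
- balance_pan (a point): Top-loading balance, fixed: low white housing 150 mm wide with a raised square steel pan of 112 mm, a dark display and keys before it. The point is the centre of the pan's upper face, 62 mm above the bench; z up, -x towards the display (50 mm high), the housing ends 126 mm before this point. The pan does not give.
- tile_top (a point): White glazed tile, fixed, 150 mm square and 7 mm thick, lying flat on the bench. The point is the centre of its upper face, 7 mm above the bench; z up, x and y along its edges.
- flask: Small conical glass flask with a black rubber stopper, 51 mm diameter at the foot, 22 mm at the neck, 92 mm tall, standing among the beakers; not to be moved. Origin: centre of its underside, z up.
- tin: Round aluminium moisture tin with its lid on, 56 mm diameter, 36 mm tall, standing among the beakers; not to be moved. Origin: centre of its underside, z up.
Things that resemble listed ones, but are neither listed nor needed, are in the scene too. What is shaped like the beaker_d but green or orange is not meant. Leave any green look-alike of the beaker_a alone.

How it is judged:
By the outcome, as a careful person would: the job done as asked, in the order asked, and still so for the second after the job is handed in, with the robot touching nothing.
It also fails if it takes over 112 s, if anything falls off the work surface, if the arm or the gripper's body presses on something with over 40 N, if the wrist force passes 120 N, or if a joint passes its speed limit or range.

ROBOT

A 7-joint arm with a two-finger parallel gripper is mounted at the origin on the work surface. World frame = base frame: x ahead of the robot, y to its left, z up, the work surface at z = 0. Lengths are in mm, angles in degrees, forces in N, time in s.
With the tool pointing down it reaches from about 350 to 900 mm from the base axis. Payload 7.2 kg.
Tool frame: the origin (TCP) lies midway between the tips of the shut fingers; the grasp point (between the pads) lies 19 mm behind it; z points along the fingers, y is the line along which they close (so a half turn about z gives the same grasp; the last joint's range is limited). The gripper opens to 88 mm and grips with 3 to 60 N. Pads are 20 mm wide; open, the fingers measure 115 mm over their backs; the gripper's body (75 mm by 178 mm) begins 61 mm behind the grasp point.
Start: joints at [62.269, 23.554, -0.728, 91.456, 0.321, 64.991, -4.71], TCP at [252.44, -571.754, 222.653] pointing down, gripper open.
Joint ranges: [-169.25, 169.25], [-16.82, 113.86], [-84.01, 82.57], [7.8, 145.47], [-59.2, 239.2], [7.22, 106.19], [-163.78, 163.78]. Speed limits (degrees/s): [136.94, 136.94, 172.46, 172.46, 180, 180, 180].

INTERFACE

Orientations are given as a 3x3 rotation matrix whose columns are the frame's x, y, z axes.
In Python, from bench import ctrl gives the robot as it stands.
- The arm moves only by the tool servo_tool, never from a script. Its argument "series" is a list of rows, each a list of 3 entries, a list of its own where there are three numbers: the shift along the tool's x, y, z normalised to -1 to 1, where 1 is 150 mm, then the turn about the tool's z normalised to -1 to 1, where 1 is 180 degrees, then the opening, from 0 (shut) to 1 (fully open). In form: [[[dx, dy, dz], roll, jaw], ...]. A call has 1 to 8 rows; each row is the pose to reach, as a shift and turn from the pose commanded when the call began, along the tool's axes at that moment, turning the shorter way round; what a row does not reach only later rows make up. A row lasts 1/8 s, in which the tool goes at most 62.5 mm and 10.7 degrees, less where a joint would pass 70% of its speed; a pose out of reach is approached as far as the arm can. A call with a number of a shift or a turn outside -1 to 1 is refused whole. A call with a gripper value outside its range is refused whole. The fingers move at their own pace and stop on an object; "newtons" is the grip in N (left out, the last holds). Time passes only in rows, so rows that repeat a pose let the fingers close. It gives the time, the measured TCP pose, the force, the opening and the grip force at its end, in the units of the state.
- ctrl.state(): the state, without advancing time (a new reading comes with each control period).
- ctrl.get_image(name): name is "scene" or "top" or "wrist"; returns a dict with "image" (384x512x3 uint8, red, green, blue), "range_z" (384x512 float32, mm along the optical axis (not along the pixel's ray), 0 where there is no reading), "K" (3x3 intrinsics, pixels), "k1" (the pictures are not rectified: a ray, as slopes to the right and down, at radius r is drawn at 1 + k1 r^2 times it, then the intrinsics apply), "R" (3x3) and "t" (3): a world point X has camera coordinates R X + t. Camera axes: x right, y down, z forward; pixel columns grow to the right and rows downward; lengths in mm; the calibration is good to about 2 mm. A picture is of the moment at which its call begins.
- ctrl.finish_job(): hands the job in; it is judged then, once.
Trained networks look in a picture, given as the dict that the camera call returned (one of the last four; its "shot" number tells which), for a name from the list of things; names that differ only in an ending like _2 or _b are one class to them, and where a whole thing is asked for, a point or a joint stands for the part that bears it (a point fixed in the world has none). Each returns a list of dicts, best first, with "score" (0 to 1); they miss things now and then, are a little off and sometimes report something else, mostly with a low value. They report only what shows in the picture. A call takes as long as a camera call. They do not tell look-alikes from the thing itself.
- ctrl.search_frame(picture, target): "box" ([left, top, width, height] in pixels, round what is visible of it).
The state is a dict: "t": time; "qpos": joint angles; "dq": joint speeds; "effort": joint torques, N m; "tool_pos": TCP position; "orientation": TCP orientation; "ft_force": force on the tool from outside, world axes, zero at the start; "moment": the same for the moment, N m; "finger_gap": finger opening in mm; "grip_force": force on a finger pad.
Only numpy, scipy, OpenCV 4.12 (cv2) and the standard library are available. Lean on these libraries where they do the work, as an engineer would, in place of code of your own. Each camera call takes 0.05 s, during which the arm holds its last target. There are 200 camera calls.

## Working session

There is one attempt and no reset: what is moved stays moved. The work goes in short steps, Python scripts to look and compute and a tool call to move; the robot and the scene stay as the last step left them, time stands still between calls to the robot, and variables do not carry over. Pictures are saved under pics/ and viewed, at most 14 in all, crops included, and the job is handed in when it is done.

Besides the shell and the picture viewer there is one more tool, called after "Call:" as name(argument=value, ...), one argument or row to a line, values as JSON. servo_tool: Moves the arm, as the interface text tells. Scaled input: -1 to 1 covers 150 mm each way for a shift and 180 degrees each way for a turn. Its arguments: {"type":"object","properties":{"series":{"type":"array","items":{"type":"array"}},"newtons":{"type":"number"}},"required":["series"]}

```bash
mkdir -p pics; cat > h.py <<'E'
import numpy as np,cv2
from bench import ctrl
def ray(p,u,v):
    K=p["K"];d=np.array([(u-K[0][2])/K[0][0],(v-K[1][2])/K[1][1]]);s=d.copy()
    for _ in range(20): s=d/(1+p["k1"]*(s@s))
    return np.array([s[0],s[1],1])
def atz(p,u,v,z):
    R=np.array(p["R"]);c=-R.T@np.array(p["t"]);d=R.T@ray(p,u,v);return c+d*(z-c[2])/d[2]
def proj(p,X):
    c=np.array(p["R"])@np.array(X)+np.array(p["t"]);s=c[:2]/c[2];s=s*(1+p["k1"]*(s@s));K=p["K"]
    return np.array([K[0][0]*s[0]+K[0][2],K[1][1]*s[1]+K[1][2]])
def cloud(p):
    v,u=np.mgrid[0:384,0:512];K=np.array(p["K"]);d=np.stack([(u-K[0,2])/K[0,0],(v-K[1,2])/K[1,1]],-1);s=d
    for _ in range(20): s=d/(1+p["k1"]*(s**2).sum(-1,keepdims=True))
    z=np.array(p["range_z"]);P=np.dstack([s*z[...,None],z]);return (P-np.array(p["t"]))@np.array(p["R"])
def save(p,n,box=None,scale=1.5):
    im=np.array(p["image"])[...,::-1]
    if box: l,t,w,h=box; im=im[t:t+h,l:l+w]
    cv2.imwrite("pics/"+n,cv2.resize(im,None,fx=scale,fy=scale,interpolation=cv2.INTER_CUBIC))
E
python3 - <<'E'
from h import *
s=ctrl.state();print(s["t"],s["tool_pos"],s["orientation"],s["finger_gap"])
for n in("scene","top"):
    p=ctrl.get_image(n);save(p,n+"0.png");print(n,-np.array(p["R"]).T@np.array(p["t"]))
    C=cloud(p)
    for t in("beaker_a","flask","tin","stirrer_plate","hotplate_top","balance_pan","tile_top"):
        for b in ctrl.search_frame(p,t)[:12]:
            l,tt,w,h=b["box"];u,v=l+w/2,tt+h/2
            print(t,round(b["score"],2),[round(x) for x in b["box"]],C[int(v),int(u)].round(),atz(p,u,v,0).round())
E
```

```text
0.0 [ 252.21829286 -571.30804333  221.83174016] [[ 9.14780742e-01  4.03950044e-01 -7.45137598e-04]
 [ 4.03950715e-01 -9.14779683e-01  1.39692456e-03]
 [-1.17348999e-04 -1.57887855e-03 -9.99998747e-01]] 88.17206491419009
scene [ 826.41938443 -637.7219981   836.83648826]
beaker_a 0.89 [236, 142, 20, 22] [451.  68.  55.] [426. 118.   0.]
beaker_a 0.76 [71, 245, 39, 43] [ 282. -408.    9.] [ 279. -407.    0.]
beaker_a 0.7 [243, 92, 18, 24] [353. 284.  52.] [326. 343.   0.]
beaker_a 0.66 [209, 173, 24, 38] [ 472. -109.   80.] [437. -52.   0.]
beaker_a 0.61 [155, 190, 14, 22] [ 333. -179.   43.] [ 311. -155.    0.]
beaker_a 0.59 [126, 230, 22, 22] [ 354. -307.   36.] [ 333. -293.    0.]
beaker_a 0.54 [173, 238, 16, 22] [ 451. -264.   15.] [ 445. -259.    0.]
beaker_a 0.5 [171, 206, 18, 25] [ 393. -186.   15.] [ 388. -179.    0.]
flask 0.77 [250, 112, 20, 29] [426. 199.  47.] [403. 249.   0.]
tin 0.87 [125, 225, 25, 29] [ 351. -303.   37.] [ 331. -288.    0.]
stirrer_plate 0.66 [228, 198, 98, 79] [ 658. -167.   88.] [ 638. -112.    0.]
hotplate_top 0.66 [283, 93, 72, 49] [582. 297.  74.] [5
[... 563 characters left out ...]
62 [313, 240, 16, 13] [ 409. -195.    0.] [ 408. -196.    0.]
beaker_a 0.49 [300, 270, 14, 11] [ 321. -163.   -0.] [ 321. -164.    0.]
beaker_a 0.19 [273, 124, 62, 76] [ 624. -118.   89.] [ 652. -125.    0.]
flask 0.58 [169, 216, 20, 19] [414. 204.  61.] [420. 214.   0.]
flask 0.32 [271, 122, 60, 79] [ 626. -112.   88.] [ 653. -117.    0.]
tin 0.81 [346, 263, 18, 21] [ 342. -289.   37.] [ 343. -299.    0.]
stirrer_plate 0.82 [270, 120, 64, 80] [ 629. -114.   90.] [ 657. -121.    0.]
hotplate_top 0.64 [104, 133, 63, 72] [557. 345.  75.] [574. 369.   0.]
balance_pan 0.89 [190, 116, 58, 71] [637. 120.  65.] [655. 128.   0.]
tile_top 0.8 [344, 160, 54, 53] [ 600. -327.    6.] [ 599. -329.    0.]
```

View pics/top0.png

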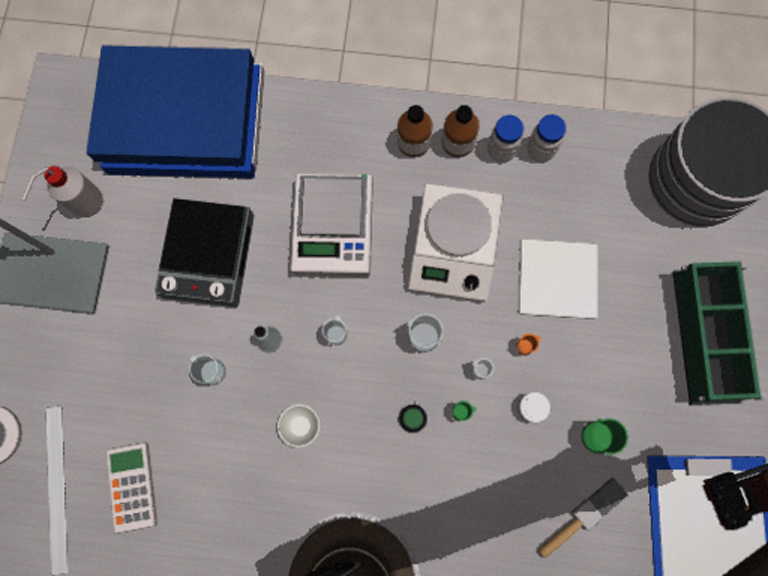

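View pics/scene0.png

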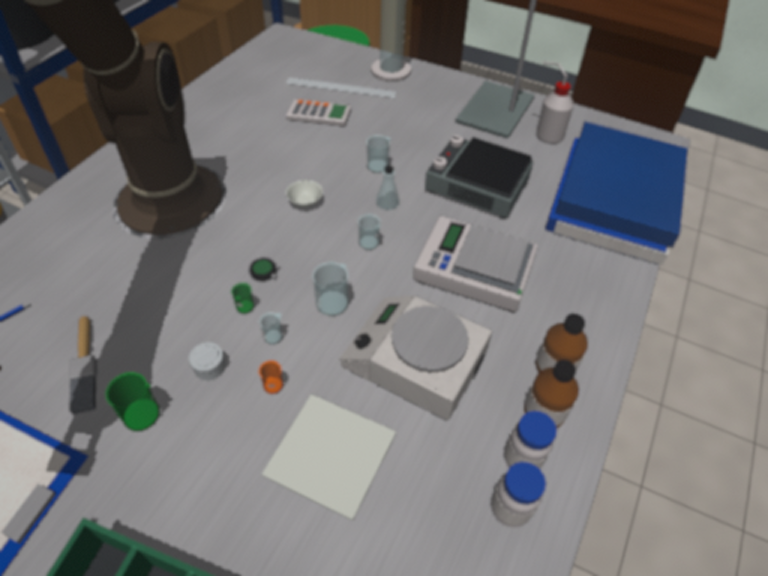

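The top view (768 px wide) shows the clear beakers A (425,332), B (207,370), C (334,331) and D (482,368). The flask is at (267,338) and the tin at (535,407). The green and orange ones are decoys. Next I measure the beakers and fixtures.

```bash
cat > m.py <<'E'
from h import *
from scipy.optimize import least_squares
S={"a":(30,31.5,80,(463,-90)),"b":(25,26.5,70,(345,318)),"c":(21,22.5,60,(452,86)),"d":(17,18.5,50,(406,-194))}
an=np.linspace(0,2*np.pi,48);cs=np.stack([np.cos(an),np.sin(an)],1)
def mbox(p,k,xy,sp):
    r,R,h,_=S[k];P=[[*(np.array(xy)+r*c),0] for c in cs]+[[*(np.array(xy)+R*c),h] for c in cs]
    if sp is not None: P.append([xy[0]+(R+6)*np.cos(sp),xy[1]+(R+6)*np.sin(sp),h])
    q=np.array([proj(p,x) for x in P]);return np.r_[q.min(0),q.max(0)]
if __name__=="__main__":
  pics=[ctrl.get_image(n) for n in("scene","top")]
  dets=[[b["box"] for b in ctrl.search_frame(p,"beaker_a") if b["score"]>.3] for p in pics]
  for k in S:
    out=[];bs=[]
    for p,D in zip(pics,dets):
        m=mbox(p,k,S[k][3],None);c=(m[:2]+m[2:])/2
        b=min(D,key=lambda b:np.hypot(b[0]+b[2]/2-c[0],b[1]+b[3]/2-c[1]));b=np.array([b[0],b[1],b[0]+b[2],b[1]+b[3]]);bs.append(b)
        f=least_squares(lambda x:(mbox(p,k,x,None)-b),S[k][3],loss="soft_l1");out.append(f.x.round(1));out.append(f.fun.round(1))
    J=min((least_squares(lambda x:np.r_[mbox(pics[0],k,x[:2],x[2])-bs[0],mbox(pics[1],k,x[:2],x[2])-bs[1]],[*S[k][3],a],x_scale=[1,1,.1]) for a in(0,1.57,3.14,4.7)),key=lambda f:f.cost)
    print(k,out,"joint",J.x.round(1),round(J.cost,1))
  for n,c,z in(("stir",(630,-118),90),("hot",(560,340),75),("pan",(640,118),62),("tile",(600,-328),7)):
    for p in pics:
        C=cloud(p);m=(abs(C[...,2]-z)<5)&(np.hypot(C[...,0]-c[0],C[...,1]-c[1])<115)
        m=cv2.morphologyEx(m.astype(np.uint8),cv2.MORPH_OPEN,np.ones((3,3)))>0
        q=C[m][:,:2].astype(np.float32);r=cv2.minAreaRect(q)
        print(n,len(q),np.median(C[m][:,2]).round(1),"rect",np.round(r[0],1),np.round(r[1],1),round(r[2],1),"mean",q.mean(0).round(1))
  big=np.array(pics[1]["image"])[195:305,110:440,::-1];cv2.imwrite("pics/topc.png",cv2.resize(big,None,fx=2.4,fy=2.4,interpolation=cv2.INTER_CUBIC))
E
python3 m.py
```

```text
a [array([461.5, -83.6]), array([ 0.8, -2.2, -0.9,  2. ]), array([457.1, -84.1]), array([-0.6,  0.9,  0.5, -1. ])] joint [457.4 -84.5   0.6] 5.7
b [array([341.8, 304. ]), array([ 0.4,  0.6, -0.4, -0.5]), array([445.3,  81.6]), array([ 0.5,  0.5, -0.6, -0.5])] joint [4.181e+02 1.400e+02 2.000e-01] 1871.4
c [array([442.7,  91.4]), array([-1.5, -2.5,  1.5,  1.6]), array([446.5,  83.1]), array([ 1.9,  2.1, -2.4, -2.4])] joint [445.3  86.    4.8] 15.3
d [array([ 407.5, -191.9]), array([-0.3, -0.5,  0.3,  0.4]), array([ 408. , -197.3]), array([-1. , -1.4,  0.9,  1.5])] joint [ 408.3 -195.     2.7] 5.2
stir 1741 89.8 rect [ 661.  -124.8] [117.6 119.6] 26.9 mean [ 661.8 -127.4]
stir 1222 89.2 rect [ 661.8 -121.7] [116.7 116.2] 76.2 mean [ 661.6 -122.9]
hot 1217 73.8 rect [568.3 350.3] [175.2 142.6] 0.6 mean [584.6 346.7]
hot 2145 74.7 rect [567.5 352.7] [137.8 176.9] 89.7 mean [582.7 351.1]
pan 1231 62.0 rect [678.1 120.5] [113.6 115.9] 5.8 mean [678.9 116.9]
pan 1242 61.5 rect [679.2 121.1] [112.7 111.8] 6.0 mean [678.3 119.9]
tile 4172 6.8 rect [ 598.8 -332.2] [152.4 151.6] 2.7 mean [ 602.4 -336.5]
tile 2050 6.1 rect [ 603.5 -330.7] [153.5 150.4] 3.7 mean [ 601.  -332.9]
```

View pics/topc.png

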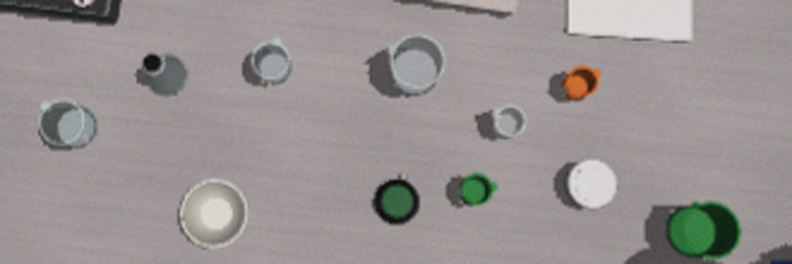

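```bash
cat >> h.py <<'E'
def go(x,y,z=None,az=None):
    "shift in tool units from the present pose; az = wanted world azimuth of tool x"
    s=ctrl.state();R=np.array(s["orientation"]);d=np.array([x,y,s["tool_pos"][2] if z is None else z])-s["tool_pos"]
    print("t",round(s["t"],2),"tcp",np.round(s["tool_pos"],1),"az",round(np.degrees(np.arctan2(R[1,0],R[0,0])),1),"gap",round(s["finger_gap"],1),"grip",round(s["grip_force"],1),"q",np.round(s["qpos"]),"units",(R.T@d/150).round(3))
E
python3 - <<'E'
from m import *
go(457.5,-84.3,222)
p=ctrl.get_image("top");C=cloud(p);g=np.array(p["image"]).max(-1)
m=(g<60)&(abs(C[...,2]-75)<6)&(np.hypot(C[...,0]-580,C[...,1]-350)<120)
m=cv2.morphologyEx(m.astype(np.uint8),cv2.MORPH_OPEN,np.ones((3,3)))
n,l,st,ce=cv2.connectedComponentsWithStats(m);i=1+st[1:,4].argmax();q=C[l==i][:,:2].astype(np.float32);r=cv2.minAreaRect(q);print(r,q.mean(0),len(q), atz(p,138,158,75))
b=[125,236,151,256];print([least_squares(lambda x:mbox(p,"b",x,a)-b,(345,310)).x.round(1) for a in(None,.8)])
E
```

```text
t 1.0 tcp [ 252.4 -571.8  222.7] az 23.8 gap 87.7 grip 0.0 q [62. 24. -1. 91.  0. 65. -5.] units [ 2.563 -2.421  0.004]
((587.7218017578125, 352.74224853515625), (138.4285125732422, 136.8356475830078), 89.36332702636719) [586.27765 352.4504 ] 2215 [587.16655353 341.55044924  75.        ]
[array([345.6, 308.4]), array([345.6, 308.4])]
```

Call:
servo_tool(
  series=[
    [[0.4,-0.4,0],0,1],
    [[0.8,-0.8,0],0,1],
    [[1,-0.95,0],0,1],
    [[1,-0.95,0],0,1],
  ],
)

```text
t: 1.55
tool_pos: [334.0, -377.2, 223.1]
orientation: [[0.913, 0.408, 0.001], [0.408, -0.913, 0.0], [0.001, 0.0, -1.0]]
ft_force: [0.4, -0.5, 0.3]
finger_gap: 87.5
grip_force: 0.0
```

Call:
servo_tool(
  series=[
    [[0.4,-0.4,0],0,1],
    [[0.8,-0.8,0],0,1],
    [[1,-0.95,0],0,1],
    [[1,-0.95,0],0,1],
  ],
)

```text
t: 2.05
tool_pos: [413.2, -186.1, 223.1]
orientation: [[0.913, 0.409, 0.001], [0.409, -0.913, 0.0], [0.001, 0.0, -1.0]]
ft_force: [-0.6, -1.1, -0.1]
finger_gap: 88.1
grip_force: 0.0
```

Call:
servo_tool(
  series=[
    [[0.35,-0.35,0],0,1],
    [[0.56,-0.52,0],0,1],
    [[0.56,-0.52,0],0,1],
    [[0.56,-0.52,0],0,1],
  ],
)

```text
t: 2.55
tool_pos: [456.8, -85.1, 222.6]
orientation: [[0.915, 0.404, -0.0], [0.404, -0.915, -0.0], [-0.001, 0.0, -1.0]]
ft_force: [-0.3, -0.2, -0.7]
finger_gap: 87.7
grip_force: 0.0
```

```bash
python3 - <<'E'
from m import *
go(457.5,-84.3,26)
p=ctrl.get_image("top");C=cloud(p);print(C[158,138],C[158,100:172:6,1].round(),C[158,100:172:6,2].round()); print(atz(p,108,158,75))
w=ctrl.get_image("wrist");save(w,"w1.png")
for b in ctrl.search_frame(w,"beaker_a"):
    l,t,ww,hh=b["box"];print(b["score"],np.round(b["box"]),atz(w,l+ww/2,t+hh/2,80).round(1))
print(proj(w,(457.5,-84.3,0)),proj(w,(457.5,-84.3,80)))
E
```

```text
t 2.55 tcp [456.8 -85.1 222.6] az 23.8 gap 87.7 grip 0.0 q [ 23.   9. -21. 112.   4.  60. -65.] units [ 0.007 -0.003  1.31 ]
[587.85444872 342.33619543  72.54664432] [478. 462. 414. 398. 381. 362. 348. 331. 314. 298. 283. 279.] [ 0. -3. 75. 73. 73. 80. 71. 75. 75. 73. 65. 15.]
[577.6187692  425.50523467  75.        ]
0.89 [ 78. 108.  65.  37.] [450.4  68.6  80. ]
0.87 [220. 143.  61.  67.] [459.3 -78.6  80. ]
0.81 [304. 224.  28.  42.] [ 419.6 -175.9   80. ]
0.76 [376. 211.  45.  37.] [ 470.2 -248.3   80. ]
0.7 [262. 268.  17.  41.] [ 350.4 -150.8   80. ]
[254.48191757 167.40666523] [254.50982916 180.42194345]
```

View pics/w1.png

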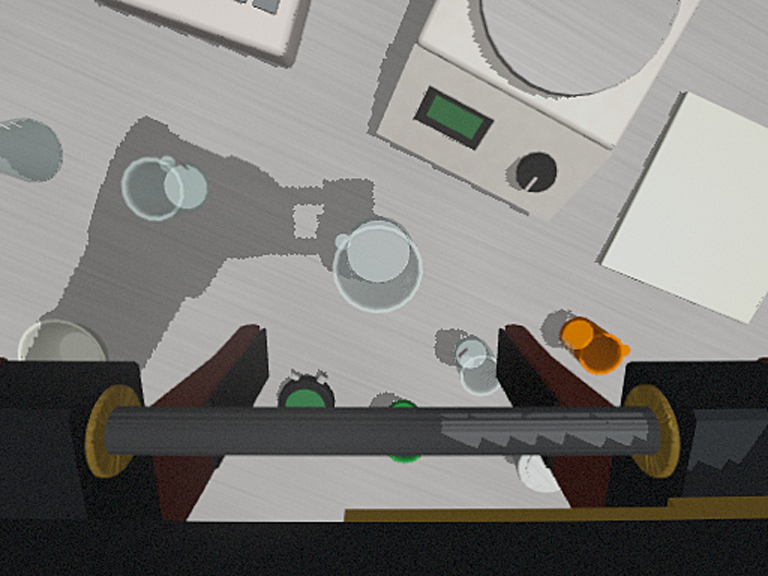

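The wrist view shows A's base circle at (252,167) in camera pixels against a prediction of (254,167), so they agree within about 2 mm. Its spout points up and left, clear of the fingers. I'm going down to grip.

Call:
servo_tool(
  series=[
    [[0.007,-0.01,0.3],0,1],
    [[0.007,-0.01,0.6],0,1],
    [[0.007,-0.01,0.9],0,1],
    [[0.007,-0.01,1],0,1],
    [[0.007,-0.01,1],0,1],
  ],
  newtons=10,
)

```text
t: 3.32
tool_pos: [457.1, -83.3, 72.5]
orientation: [[0.915, 0.403, -0.001], [0.403, -0.915, 0.0], [-0.001, -0.001, -1.0]]
ft_force: [-0.5, -0.2, 0.6]
finger_gap: 87.6
grip_force: 0.0
```

Call:
servo_tool(
  series=[
    [[0,0,0.15],0,1],
    [[0,0,0.28],0,1],
    [[0,0,0.28],0,0.8],
    [[0,0,0.28],0,0.7],
    [[0,0,0.28],0,0.55],
    [[0,0,0.28],0,0.55],
    [[0,0,0.28],0,0.55],
    [[0,0,0.28],0,0.55],
  ],
)

```text
t: 4.32
tool_pos: [458.4, -82.8, 31.7]
orientation: [[0.915, 0.404, 0.002], [0.404, -0.915, -0.0], [0.002, 0.001, -1.0]]
ft_force: [-1.3, 1.0, 7.2]
finger_gap: 61.8
grip_force: 10.0
```

```bash
python3 - <<'E'
from m import *
go(661.5,-122.5,120);print(ctrl.state()["ft_force"])
w=ctrl.get_image("scene");save(w,"s1.png",(150,130,130,110),5)
E
```

```text
t 4.33 tcp [458.4 -82.8  31.7] az 23.8 gap 61.8 grip 10.0 q [ 19.  25. -18. 122.  13.  34. -75.] units [ 1.132  0.79  -0.585]
[-1.30946478  0.98203655  7.23401601]
```

View pics/s1.png

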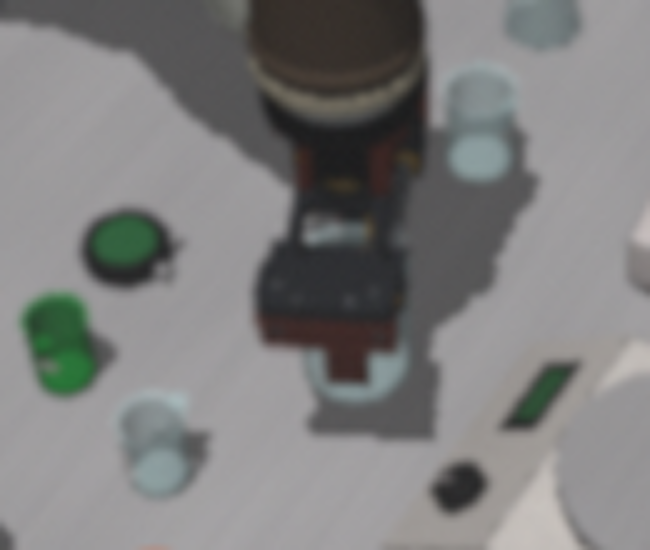

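The view shows A between the fingers. The gap reads 61.8 mm and the grip 10 N. I'll lift and check.

Call:
servo_tool(
  series=[
    [[0,0,-0.05],0,0.55],
    [[0,0,-0.2],0,0.55],
    [[0,0,-0.5],0,0.55],
    [[0,0,-0.9],0,0.55],
    [[0,0,-1],0,0.55],
    [[0,0,-1],0,0.55],
  ],
)

```text
t: 5.12
tool_pos: [457.7, -83.1, 181.4]
orientation: [[0.915, 0.404, 0.002], [0.404, -0.915, -0.001], [0.001, 0.001, -1.0]]
ft_force: [-0.3, -0.4, -1.2]
finger_gap: 61.9
grip_force: 10.0
```

```bash
python3 - <<'E'
from m import *
go(661.5,-122.5,125);print(ctrl.state()["ft_force"])
w=ctrl.get_image("scene");save(w,"s2.png",(150,100,130,110),5)
E
```

```text
t 5.12 tcp [457.7 -83.1 181.4] az 23.8 gap 61.9 grip 10.0 q [ 23.  12. -22. 115.   5.  54. -67.] units [1.137 0.788 0.379]
[-0.27166042 -0.40086284 -1.21419559]
```

View pics/s2.png

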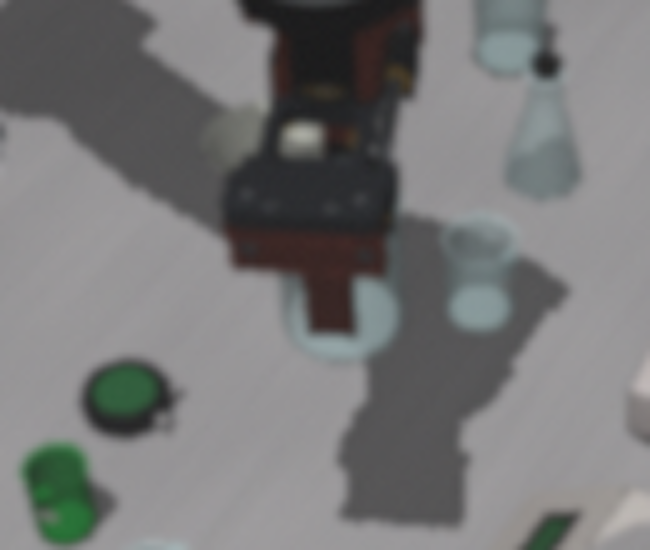

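A is held upright and clear of the bench. Next I carry it to the stirrer.

Call:
servo_tool(
  series=[
    [[0.25,0.17,0],0,0.55],
    [[0.55,0.39,0],0,0.55],
    [[0.8,0.56,0],0,0.55],
    [[0.9,0.62,0],0,0.55],
    [[0.9,0.62,0],0,0.55],
  ],
)

```text
t: 5.8
tool_pos: [618.0, -112.9, 177.2]
orientation: [[0.915, 0.404, -0.005], [0.404, -0.915, 0.001], [-0.004, -0.003, -1.0]]
ft_force: [-1.0, -0.4, -1.6]
finger_gap: 61.8
grip_force: 10.0
```

Call:
servo_tool(
  series=[
    [[0.12,0.09,0.02],0,0.55],
    [[0.237,0.168,0.12],0,0.55],
    [[0.237,0.168,0.28],0,0.55],
    [[0.237,0.168,0.35],0,0.55],
    [[0.237,0.168,0.36],0,0.55],
    [[0.237,0.168,0.36],0,0.55],
  ],
)

```text
t: 6.55
tool_pos: [661.2, -122.0, 127.3]
orientation: [[0.915, 0.404, 0.001], [0.404, -0.915, -0.0], [0.0, 0.0, -1.0]]
ft_force: [0.4, 0.3, -0.6]
finger_gap: 62.1
grip_force: 10.0
```

```bash
python3 - <<'E'
from m import *
go(661.5,-123,121.5);print(ctrl.state()["ft_force"])
p=ctrl.get_image("scene");save(p,"s3.png",(210,130,130,150),4)
print((proj(p,(661.5,-123,90))-[210,130])*4)
E
```

```text
t 6.55 tcp [ 661.2 -122.   127.3] az 23.8 gap 62.1 grip 10.0 q [ 18.  34. -18.  89.  12.  59. -69.] units [-0.001  0.007  0.038]
[ 0.4307474   0.34404012 -0.57709678]
[306.95118772 372.77939631]
```

View pics/s3.png

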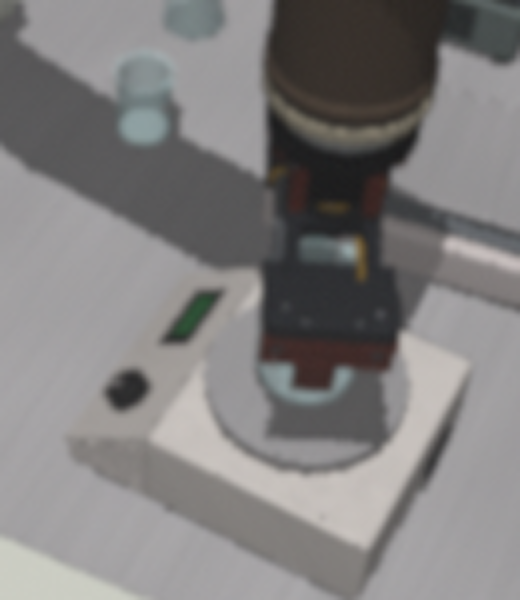

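The plate's centre is at about (307,375) in the crop, which matches the projected target, and the beaker hangs over it. I'll lower it in small steps.

Call:
servo_tool(
  series=[
    [[0,0.005,0.01],0,0.55],
    [[0,0.005,0.02],0,0.55],
    [[0,0.005,0.028],0,0.55],
    [[0,0.005,0.033],0,0.55],
    [[0,0.005,0.033],0,0.55],
  ],
)

```text
t: 7.22
tool_pos: [661.6, -122.6, 122.0]
orientation: [[0.915, 0.404, 0.0], [0.404, -0.915, -0.0], [0.0, 0.0, -1.0]]
ft_force: [-0.6, -0.6, 1.2]
finger_gap: 62.1
grip_force: 10.0
```

Call:
servo_tool(
  series=[
    [[0,0,0.004],0,0.55],
    [[0,0,0.006],0,0.55],
    [[0,0,0.006],0,0.55],
  ],
)

```text
t: 7.6
tool_pos: [661.8, -122.5, 121.9]
orientation: [[0.915, 0.404, 0.001], [0.404, -0.915, -0.0], [0.001, 0.0, -1.0]]
ft_force: [-2.7, 1.3, 8.2]
finger_gap: 61.9
grip_force: 10.0
```

Call:
servo_tool(
  series=[
    [[0,0,-0.003],0,0.6],
    [[0,0,-0.003],0,0.75],
    [[0,0,-0.003],0,0.9],
    [[0,0,-0.003],0,1],
    [[0,0,-0.003],0,1],
    [[0,0,-0.06],0,1],
    [[0,0,-0.35],0,1],
    [[0,0,-0.67],0,1],
  ],
)

```text
t: 8.6
tool_pos: [661.1, -122.7, 222.4]
orientation: [[0.915, 0.404, -0.001], [0.404, -0.915, 0.0], [-0.001, -0.001, -1.0]]
ft_force: [0.3, 0.2, 0.3]
finger_gap: 87.8
grip_force: 0.0
```

Call:
servo_tool(
  series=[
    [[0,0,-0.05],0,1],
    [[-0.1,-0.4,-0.05],0,1],
    [[-0.2,-0.8,-0.05],0,1],
    [[-0.25,-1,-0.05],0,1],
  ],
)

```text
t: 9.1
tool_pos: [564.4, 2.4, 228.7]
orientation: [[0.913, 0.407, -0.001], [0.407, -0.913, 0.0], [-0.0, -0.001, -1.0]]
ft_force: [-0.3, -0.2, 0.4]
finger_gap: 87.9
grip_force: 0.0
```

```bash
python3 - <<'E'
from m import *
go(345.6,308.4,222)
p=ctrl.get_image("top");save(p,"t2.png",(260,100,100,110),5)
print(mbox(p,"a",(661.5,-123),None),proj(p,(661.5,-123,90)))
E
```

```text
t 9.1 tcp [564.4   2.4 228.7] az 24.0 gap 87.9 grip 0.0 q [ 12.  19. -22.  98.   8.  64. -78.] units [-0.502 -2.457  0.047]
[293.18982763 139.5814801  317.11699761 168.56456779] [306.18744437 149.12046144]
```

View pics/t2.png

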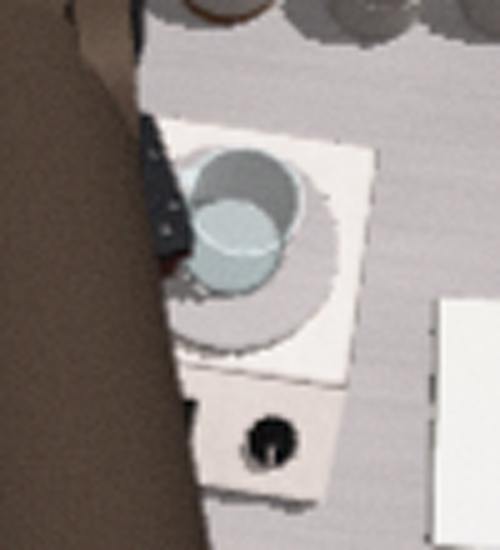

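A stands upright with its base centred at (237,246) in the crop, and the plate's centre is near (231,246). Next is B.

Call:
servo_tool(
  series=[
    [[-0.08,-0.4,0.04],0,1],
    [[-0.16,-0.8,0.04],0,1],
    [[-0.2,-1,0.04],0,1],
    [[-0.2,-1,0.04],0,1],
  ],
)

```text
t: 9.65
tool_pos: [477.4, 126.4, 222.9]
orientation: [[0.913, 0.408, 0.0], [0.408, -0.913, 0.0], [0.0, -0.0, -1.0]]
ft_force: [0.3, -0.7, 0.5]
finger_gap: 88.0
grip_force: 0.0
```

Call:
servo_tool(
  series=[
    [[-0.08,-0.4,0],0,1],
    [[-0.16,-0.8,0],0,1],
    [[-0.2,-1,0],0,1],
    [[-0.2,-1,0],0,1],
  ],
)

```text
t: 10.15
tool_pos: [390.3, 250.5, 222.8]
orientation: [[0.914, 0.406, 0.0], [0.406, -0.914, 0.0], [0.0, -0.0, -1.0]]
ft_force: [-0.4, -0.5, 0.5]
finger_gap: 87.8
grip_force: 0.0
```

Call:
servo_tool(
  series=[
    [[-0.05,-0.25,0],0,1],
    [[-0.1,-0.45,0],0,1],
    [[-0.1,-0.457,0],0,1],
    [[-0.1,-0.457,0],0,1],
  ],
)

```text
t: 10.65
tool_pos: [350.8, 304.6, 222.5]
orientation: [[0.916, 0.402, 0.0], [0.402, -0.916, -0.001], [-0.0, 0.001, -1.0]]
ft_force: [0.1, 0.6, 0.2]
finger_gap: 88.1
grip_force: 0.0
```

```bash
python3 - <<'E'
from m import *
go(345.6,308.4,25)
w=ctrl.get_image("wrist");save(w,"w2.png")
print(proj(w,(345.6,308.4,0))*1.5,proj(w,(345.6,308.4,70))*1.5, proj(w,(587.5,349,75))*1.5)
for b in ctrl.search_frame(w,"beaker_b"): print(b)
E
```

```text
t 10.65 tcp [350.8 304.6 222.5] az 23.7 gap 88.1 grip 0.0 q [ -15.   11.  -36.  111.    7.   60. -120.] units [-0.021 -0.038  1.317]
[376.23281839 256.39031654] [375.16418228 273.99368787] [ 475.95308051 -121.28930646]
{'box': [222.4, 149.4, 54.4, 58.9], 'score': 0.8}
```

View pics/w2.png

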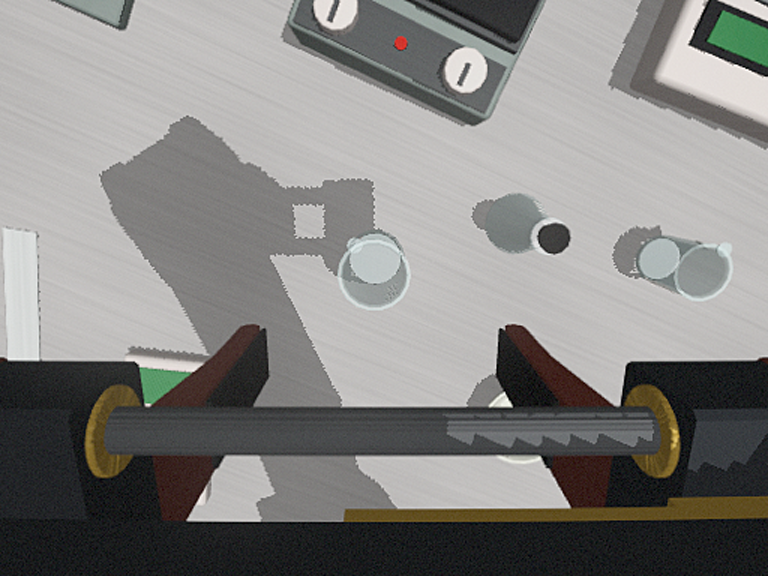

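B's base is at (376,259) against a prediction of (376,256), so it agrees, and its spout points away from the jaw line. I'm going down to grip.

Call:
servo_tool(
  series=[
    [[-0.029,-0.038,0.3],0,1],
    [[-0.029,-0.038,0.6],0,1],
    [[-0.029,-0.038,0.9],0,1],
    [[-0.029,-0.038,1],0,1],
    [[-0.029,-0.038,1],0,1],
  ],
)

```text
t: 11.38
tool_pos: [343.1, 309.2, 72.6]
orientation: [[0.915, 0.403, -0.001], [0.403, -0.915, -0.001], [-0.001, 0.0, -1.0]]
ft_force: [-0.3, 0.5, 0.6]
finger_gap: 87.8
grip_force: 0.0
```

Call:
servo_tool(
  series=[
    [[0,0,0.15],0,1],
    [[0,0,0.3],0,1],
    [[0,0,0.3],0,0.75],
    [[0,0,0.3],0,0.6],
    [[0,0,0.3],0,0.45],
    [[0,0,0.3],0,0.45],
    [[0,0,0.3],0,0.45],
    [[0,0,0.3],0,0.45],
  ],
)

```text
t: 12.38
tool_pos: [343.5, 309.9, 28.5]
orientation: [[0.915, 0.404, 0.001], [0.404, -0.915, 0.0], [0.001, 0.0, -1.0]]
ft_force: [0.5, -2.2, 8.1]
finger_gap: 53.3
grip_force: 10.0
```

Call:
servo_tool(
  series=[
    [[0,0,-0.05],0,0.45],
    [[0,0,-0.2],0,0.45],
    [[0,0,-0.5],0,0.45],
    [[0,0,-0.9],0,0.45],
    [[0,0,-1],0,0.45],
    [[0,0,-1],0,0.45],
  ],
)

```text
t: 13.12
tool_pos: [343.2, 309.7, 178.4]
orientation: [[0.915, 0.403, 0.002], [0.403, -0.915, 0.001], [0.002, 0.0, -1.0]]
ft_force: [-1.0, 0.0, -1.6]
finger_gap: 53.4
grip_force: 10.0
```

```bash
python3 - <<'E'
from m import *
go(587.5,350,101)
E
```

```text
t 13.12 tcp [343.2 309.7 178.4] az 23.8 gap 53.4 grip 10.0 q [ -16.   14.  -37.  114.   10.   55. -124.] units [1.597 0.411 0.519]
```

Call:
servo_tool(
  series=[
    [[0.25,0.06,0],0,0.45],
    [[0.55,0.14,0],0,0.45],
    [[0.75,0.2,0],0,0.45],
    [[0.8,0.2,0],0,0.45],
    [[0.8,0.2,0],0,0.45],
  ],
)

```text
t: 13.75
tool_pos: [463.3, 330.6, 176.1]
orientation: [[0.914, 0.405, -0.003], [0.405, -0.914, -0.001], [-0.003, -0.0, -1.0]]
ft_force: [-1.2, 0.9, -0.5]
finger_gap: 53.1
grip_force: 10.0
```

```bash
python3 - <<'E'
from m import *
go(587.5,350,103.5)
w=ctrl.get_image("wrist");save(w,"w3.png")
for c in((0,0),(68,68),(68,-68),(-68,68),(-68,-68)): print((proj(w,(587.5+c[0],350+c[1],75))*1.5).round())
E
```

```text
t 13.75 tcp [463.3 330.6 176.1] az 23.9 gap 53.1 grip 10.0 q [ -15.   24.  -33.  101.   15.   60. -120.] units [0.811 0.217 0.481]
[444.  68.]
[ 379. -127.]
[617.  -3.]
[280. 135.]
[499. 234.]
```

View pics/w3.png

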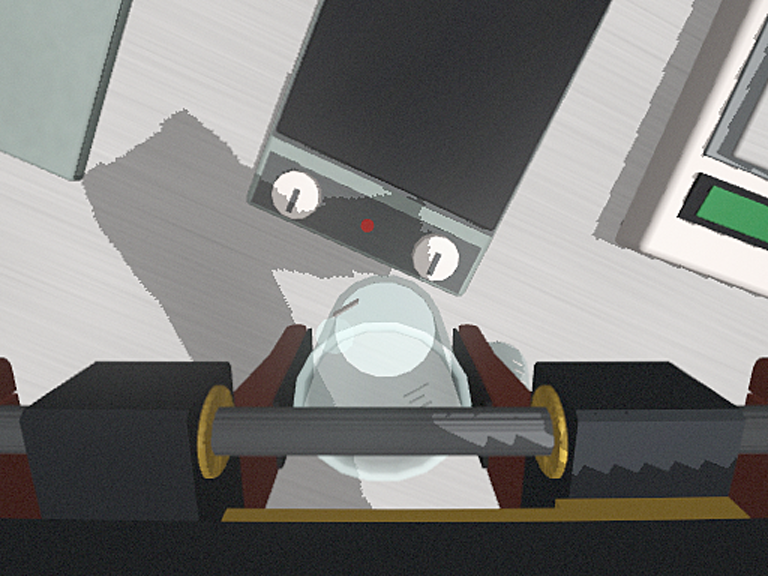

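The hot plate's near corners show at (275,134) and (494,231), about 3 mm to the left of my prediction. That supports a centre of (587.5, 352).

Call:
servo_tool(
  series=[
    [[0.25,0.06,0],0,0.45],
    [[0.55,0.14,0],0,0.45],
    [[0.8,0.2,0.05],0,0.45],
    [[0.816,0.205,0.25],0,0.45],
    [[0.816,0.205,0.42],0,0.45],
    [[0.816,0.205,0.45],0,0.45],
    [[0.816,0.205,0.45],0,0.45],
  ],
)

```text
t: 14.68
tool_pos: [588.5, 352.5, 110.9]
orientation: [[0.914, 0.405, 0.0], [0.405, -0.914, 0.0], [0.0, -0.0, -1.0]]
ft_force: [0.4, 0.2, -0.0]
finger_gap: 53.2
grip_force: 10.0
```

```bash
python3 - <<'E'
from m import *
go(587.5,352,103.5);print(ctrl.state()["ft_force"])
E
```

```text
t 14.68 tcp [588.5 352.5 110.9] az 23.9 gap 53.2 grip 10.0 q [ -16.   38.  -29.   87.   20.   60. -116.] units [-0.008  0.     0.05 ]
[ 0.41129799  0.18210522 -0.01887939]
```

Call:
servo_tool(
  series=[
    [[-0.006,0,0.015],0,0.45],
    [[-0.006,0,0.03],0,0.45],
    [[-0.006,0,0.038],0,0.45],
    [[-0.006,0,0.043],0,0.45],
    [[-0.006,0,0.048],0,0.45],
    [[-0.006,0,0.048],0,0.45],
  ],
)

```text
t: 15.42
tool_pos: [588.6, 351.7, 103.6]
orientation: [[0.915, 0.404, 0.001], [0.404, -0.915, 0.0], [0.001, 0.0, -1.0]]
ft_force: [-0.4, -1.4, 4.6]
finger_gap: 52.9
grip_force: 10.0
```

Call:
servo_tool(
  series=[
    [[0,0,-0.003],0,0.5],
    [[0,0,-0.003],0,0.65],
    [[0,0,-0.003],0,0.8],
    [[0,0,-0.003],0,1],
    [[0,0,-0.003],0,1],
    [[0,0,-0.06],0,1],
    [[0,0,-0.4],0,1],
    [[0,0,-0.79],0,1],
  ],
)

```text
t: 16.42
tool_pos: [587.8, 351.3, 222.6]
orientation: [[0.915, 0.404, -0.002], [0.404, -0.915, -0.001], [-0.002, -0.0, -1.0]]
ft_force: [1.3, 0.4, 0.8]
finger_gap: 87.7
grip_force: 0.0
```

Call:
servo_tool(
  series=[
    [[0,0,0],0,1],
    [[-0.4,0.32,0],0,1],
    [[-0.7,0.55,0],0,1],
    [[-0.8,0.62,0],0,1],
    [[-0.8,0.62,0],0,1],
  ],
)

```text
t: 17.05
tool_pos: [515.8, 215.9, 221.8]
orientation: [[0.916, 0.401, 0.0], [0.401, -0.916, -0.001], [-0.0, 0.002, -1.0]]
ft_force: [0.8, -0.6, 0.8]
finger_gap: 88.0
grip_force: 0.0
```

Call:
servo_tool(
  series=[
    [[-0.4,0.32,0],0,1],
    [[-0.7,0.55,0],0,1],
    [[-0.785,0.62,0],0,1],
    [[-0.785,0.62,0],0,1],
    [[-0.785,0.62,0],0,1],
  ],
)

```text
t: 17.68
tool_pos: [446.9, 87.2, 221.8]
orientation: [[0.914, 0.405, 0.001], [0.405, -0.914, 0.001], [0.001, -0.001, -1.0]]
ft_force: [-0.2, 1.1, -0.4]
finger_gap: 87.9
grip_force: 0.0
```

```bash
python3 - <<'E'
from m import *
go(446,85,20)
w=ctrl.get_image("wrist");t=ctrl.get_image("top")
a=cv2.resize(w["image"],None,fx=1.4,fy=1.4);b=cv2.resize(t["image"][120:220,95:175],None,fx=3,fy=3)
a[:300,:240]=b
cv2.imwrite("pics/w4.png",a[...,::-1])
print(proj(w,(446,85,0))*1.4,proj(w,(446,85,60))*1.4,(proj(t,(587.5,352,75))-[95,120])*3)
for x in ctrl.search_frame(w,"beaker_c"): print(x, np.array(x["box"])*1.4)
E
```

```text
t 17.68 tcp [446.9  87.2 221.8] az 23.9 gap 87.9 grip 0.0 q [ 12.   9. -32. 112.   6.  60. -89.] units [-0.013  0.012  1.345]
[359.35807001 238.21687081] [359.84853146 251.6206062 ] [118.06939174 112.44979092]
```

View pics/w4.png

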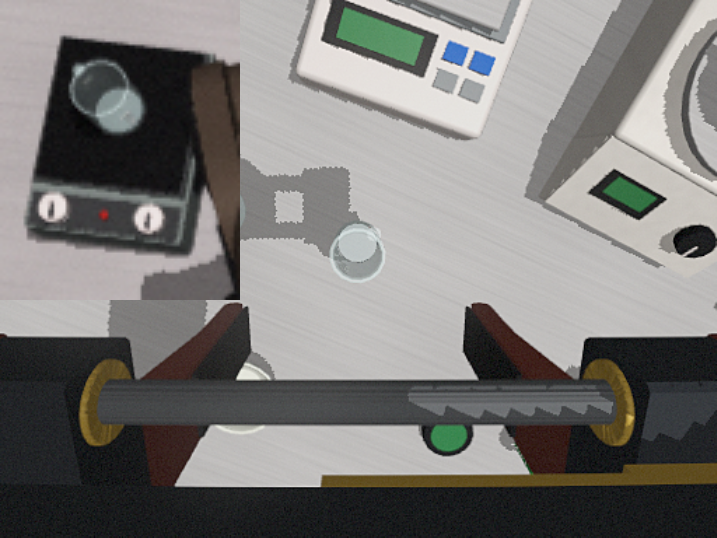

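B stands upright with its base at (119,111) in the inset, and the target is (118,112). C's base and rim show 3–5 mm nearer than predicted, so I correct by 4 mm.

Call:
servo_tool(
  series=[
    [[-0.038,0,0.3],0,1],
    [[-0.038,0,0.6],0,1],
    [[-0.038,0,0.9],0,1],
    [[-0.038,0,1],0,1],
    [[-0.038,0,1],0,1],
  ],
)

```text
t: 18.45
tool_pos: [440.6, 83.9, 71.3]
orientation: [[0.914, 0.405, -0.002], [0.405, -0.914, 0.0], [-0.001, -0.001, -1.0]]
ft_force: [1.0, -0.1, -0.3]
finger_gap: 87.8
grip_force: 0.0
```

Call:
servo_tool(
  series=[
    [[0,0,0.15],0,0.9],
    [[0,0,0.3],0,0.8],
    [[0,0,0.34],0,0.7],
    [[0,0,0.34],0,0.5],
    [[0,0,0.34],0,0.35],
    [[0,0,0.34],0,0.35],
    [[0,0,0.34],0,0.35],
    [[0,0,0.34],0,0.35],
  ],
  newtons=8,
)

```text
t: 19.45
tool_pos: [441.6, 83.5, 21.5]
orientation: [[0.915, 0.404, 0.002], [0.404, -0.915, 0.0], [0.002, 0.0, -1.0]]
ft_force: [-0.1, 1.0, 7.9]
finger_gap: 44.8
grip_force: 8.0
```

Call:
servo_tool(
  series=[
    [[0,0,-0.05],0,0.35],
    [[0,0,-0.2],0,0.35],
    [[0,0,-0.5],0,0.35],
    [[0,0,-0.9],0,0.35],
    [[0,0,-1],0,0.35],
    [[0,0,-1],0,0.35],
  ],
)

```text
t: 20.2
tool_pos: [441.1, 82.8, 171.3]
orientation: [[0.915, 0.403, 0.002], [0.403, -0.915, -0.0], [0.002, 0.001, -1.0]]
ft_force: [-1.4, 0.2, -0.7]
finger_gap: 45.1
grip_force: 8.0
```

```bash
python3 - <<'E'
from m import *
go(678.7,120.8,84)
w=ctrl.get_image("wrist");save(w,"w5.png")
for c in((0,0),(56,56),(56,-56),(-56,56),(-56,-56)):
  a=np.radians(6);print((proj(w,(678.7+c[0]*np.cos(a)-c[1]*np.sin(a),120.8+c[0]*np.sin(a)+c[1]*np.cos(a),62))*1.5).round())
E
```

```text
t 20.2 tcp [441.1  82.8 171.3] az 23.8 gap 45.1 grip 8.0 q [ 12.  12. -33. 117.   8.  53. -91.] units [1.55  0.406 0.585]
[ 504. -162.]
[ 435. -331.]
[ 648. -243.]
[365. -82.]
[564.  -9.]
```

View pics/w5.png

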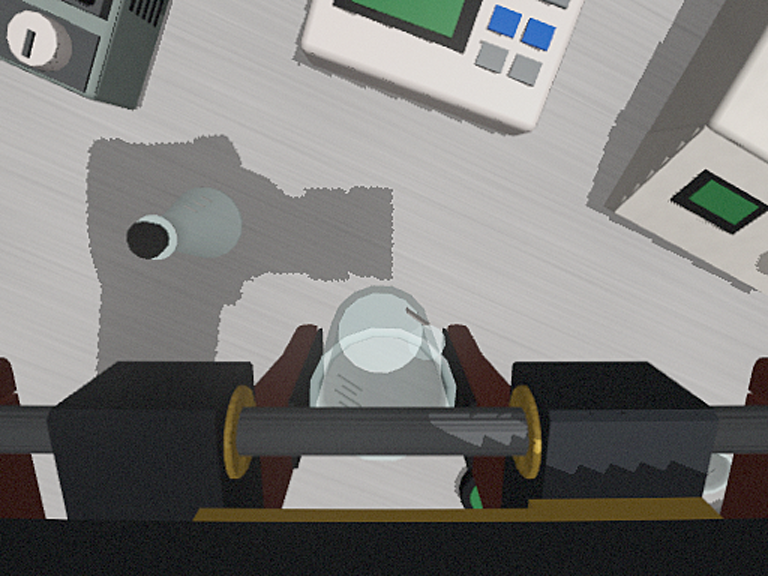

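C is held upright (7 mm pads either side, rim at (382,390)). I'm carrying it to the pan.

Call:
servo_tool(
  series=[
    [[0.25,0.06,0],0,0.35],
    [[0.55,0.14,0],0,0.35],
    [[0.75,0.2,0],0,0.35],
    [[0.8,0.2,0],0,0.35],
    [[0.8,0.2,0],0,0.35],
  ],
)

```text
t: 20.88
tool_pos: [561.2, 104.5, 168.7]
orientation: [[0.914, 0.405, -0.003], [0.405, -0.914, -0.0], [-0.003, -0.001, -1.0]]
ft_force: [-0.4, -0.1, 0.2]
finger_gap: 44.9
grip_force: 8.0
```

Call:
servo_tool(
  series=[
    [[0.25,0.06,0],0,0.35],
    [[0.55,0.14,0],0,0.35],
    [[0.73,0.2,0.05],0,0.35],
    [[0.75,0.206,0.25],0,0.35],
    [[0.75,0.206,0.45],0,0.35],
    [[0.75,0.206,0.53],0,0.35],
    [[0.75,0.206,0.53],0,0.35],
  ],
)

```text
t: 21.75
tool_pos: [677.0, 121.2, 90.6]
orientation: [[0.915, 0.404, -0.002], [0.404, -0.915, -0.0], [-0.002, -0.0, -1.0]]
ft_force: [0.0, -0.4, 0.2]
finger_gap: 45.0
grip_force: 8.0
```

```bash
python3 - <<'E'
from m import *
go(678.6,120.8,83.5);print(ctrl.state()["ft_force"])
E
```

```text
t 21.75 tcp [677.  121.2  90.6] az 23.8 gap 45.0 grip 8.0 q [  3.  39. -26.  87.  19.  58. -95.] units [0.009 0.007 0.048]
[ 0.04637568 -0.44405645  0.20307373]
```

Call:
servo_tool(
  series=[
    [[0.005,0.005,0.015],0,0.35],
    [[0.005,0.005,0.03],0,0.35],
    [[0.005,0.005,0.038],0,0.35],
    [[0.005,0.005,0.043],0,0.35],
    [[0.005,0.005,0.046],0,0.35],
    [[0.005,0.005,0.046],0,0.35],
  ],
)

```text
t: 22.5
tool_pos: [679.0, 121.0, 84.2]
orientation: [[0.915, 0.404, -0.0], [0.404, -0.915, -0.0], [-0.0, 0.0, -1.0]]
ft_force: [-0.5, 0.9, 0.0]
finger_gap: 45.0
grip_force: 8.0
```

Call:
servo_tool(
  series=[
    [[0,0,0.003],0,0.35],
    [[0,0,0.006],0,0.35],
    [[0,0,0.006],0,0.35],
  ],
)

```text
t: 22.88
tool_pos: [679.3, 121.1, 83.7]
orientation: [[0.915, 0.404, 0.001], [0.404, -0.915, 0.0], [0.001, 0.0, -1.0]]
ft_force: [-0.1, 0.7, 3.7]
finger_gap: 45.2
grip_force: 8.0
```

Call:
servo_tool(
  series=[
    [[0,0,-0.003],0,0.4],
    [[0,0,-0.003],0,0.55],
    [[0,0,-0.003],0,0.8],
    [[0,0,-0.003],0,1],
    [[0,0,-0.003],0,1],
    [[0,0,-0.06],0,1],
    [[0,0,-0.45],0,1],
    [[0,0,-0.92],0,1],
  ],
)

```text
t: 23.88
tool_pos: [678.5, 120.9, 214.6]
orientation: [[0.915, 0.404, -0.001], [0.404, -0.915, 0.0], [-0.001, -0.001, -1.0]]
ft_force: [1.0, 0.3, 0.2]
finger_gap: 87.8
grip_force: 0.0
```

Call:
servo_tool(
  series=[
    [[0,0,0],0,1],
    [[-0.4,0.19,0],0,1],
    [[-0.8,0.38,0],0,1],
    [[-0.9,0.43,0],0,1],
    [[-0.9,0.43,0],0,1],
  ],
)

```text
t: 24.5
tool_pos: [580.6, 5.2, 213.3]
orientation: [[0.916, 0.401, -0.0], [0.401, -0.916, -0.001], [-0.001, 0.001, -1.0]]
ft_force: [1.2, 0.3, 0.1]
finger_gap: 88.1
grip_force: 0.0
```

Call:
servo_tool(
  series=[
    [[-0.4,0.19,0],0,1],
    [[-0.8,0.38,0],0,1],
    [[-0.9,0.43,0],0,1],
    [[-0.9,0.43,0],0,1],
  ],
)

```text
t: 25.0
tool_pos: [484.1, -106.7, 213.3]
orientation: [[0.916, 0.402, 0.0], [0.402, -0.916, -0.0], [0.0, 0.0, -1.0]]
ft_force: [-0.3, 1.2, 0.7]
finger_gap: 87.8
grip_force: 0.0
```

Call:
servo_tool(
  series=[
    [[-0.35,0.17,0],0,1],
    [[-0.7,0.338,0],0,1],
    [[-0.7,0.338,0],0,1],
    [[-0.7,0.338,0],0,1],
  ],
)

```text
t: 25.5
tool_pos: [410.4, -193.3, 213.5]
orientation: [[0.914, 0.406, 0.001], [0.406, -0.914, 0.001], [0.001, -0.0, -1.0]]
ft_force: [0.5, 0.1, 0.2]
finger_gap: 87.9
grip_force: 0.0
```

```bash
python3 - <<'E'
from m import *
go(408,-195,15)
w=ctrl.get_image("wrist");t=ctrl.get_image("top")
a=cv2.resize(w["image"],None,fx=1.4,fy=1.4);b=cv2.resize(t["image"][105:185,185:255],None,fx=3,fy=3)
a[:240,:210]=b
cv2.imwrite("pics/w6.png",a[...,::-1])
print(proj(w,(408,-195,0))*1.4,proj(w,(408,-195,50))*1.4,(proj(t,(678.6,120.8,62))-[185,105])*3)
E
```

```text
t 25.5 tcp [ 410.4 -193.3  213.5] az 23.9 gap 87.9 grip 0.0 q [ 42.   9. -25. 114.   4.  58. -51.] units [-0.021  0.004  1.323]
[358.0411404  241.13155638] [358.29233554 252.65230847] [107.37219539  96.97251003]
```

View pics/w6.png

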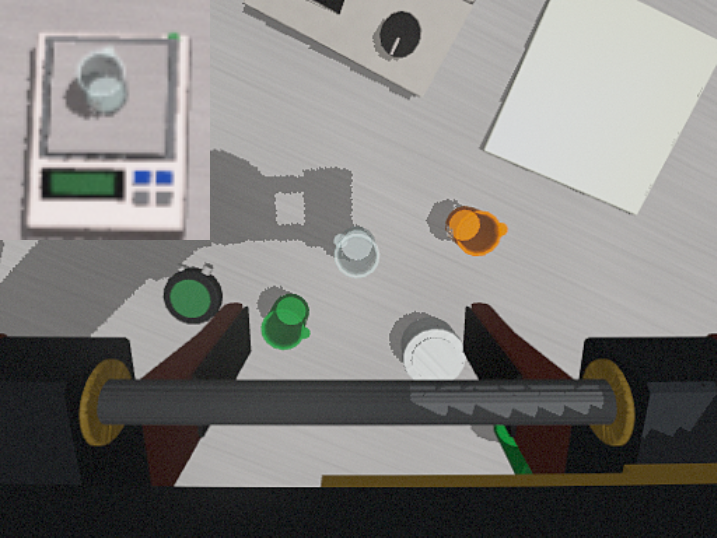

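C is on the pan with its base at (105,94) in the inset; the pan's centre is (107,97). D's spout points up and left at about 35° to the jaw line, so I roll the tool −30° and go down.

Call:
servo_tool(
  series=[
    [[-0.034,-0.008,0.2],-0.06,1],
    [[-0.034,-0.008,0.5],-0.12,1],
    [[-0.034,-0.008,0.8],-0.167,1],
    [[-0.034,-0.008,0.95],-0.167,1],
    [[-0.034,-0.008,0.95],-0.167,0.8],
    [[-0.034,-0.008,0.95],-0.167,0.7],
  ],
)

```text
t: 26.35
tool_pos: [404.7, -195.2, 71.5]
orientation: [[0.588, 0.809, 0.001], [0.809, -0.588, -0.0], [0.001, 0.001, -1.0]]
ft_force: [0.9, 0.0, -0.7]
finger_gap: 70.8
grip_force: 0.0
```

Call:
servo_tool(
  series=[
    [[0,0,0.15],0,0.7],
    [[0,0,0.3],0,0.7],
    [[0,0,0.37],0,0.6],
    [[0,0,0.37],0,0.4],
    [[0,0,0.37],0,0.25],
    [[0,0,0.37],0,0.25],
    [[0,0,0.37],0,0.25],
    [[0,0,0.37],0,0.25],
  ],
  newtons=7,
)

```text
t: 27.35
tool_pos: [404.2, -196.2, 15.9]
orientation: [[0.589, 0.808, 0.002], [0.808, -0.589, -0.001], [0.0, 0.002, -1.0]]
ft_force: [1.0, 0.4, 6.0]
finger_gap: 37.2
grip_force: 7.0
```

Call:
servo_tool(
  series=[
    [[0,0,-0.05],0,0.25],
    [[0,0,-0.2],0,0.25],
    [[0,0,-0.5],0,0.25],
    [[0,0,-0.85],0,0.25],
    [[0,0,-0.9],0,0.25],
    [[0,0,-0.9],0,0.25],
  ],
)

```text
t: 28.1
tool_pos: [403.1, -196.1, 150.4]
orientation: [[0.59, 0.808, 0.0], [0.808, -0.59, -0.001], [-0.0, 0.001, -1.0]]
ft_force: [-0.0, -1.2, -0.5]
finger_gap: 37.2
grip_force: 7.0
```

```bash
python3 - <<'E'
from m import *
go(601.2,-331.5,23)
E
```

```text
t 28.1 tcp [ 403.1 -196.1  150.4] az 53.9 gap 37.2 grip 7.0 q [ 46.  14. -30. 118.   9.  50. -25.] units [0.05  1.598 0.851]
```

Call:
servo_tool(
  series=[
    [[0,0.3,0],0,0.25],
    [[0.01,0.6,0],0,0.25],
    [[0.02,0.78,0],0,0.25],
    [[0.02,0.8,0],0,0.25],
    [[0.02,0.8,0],0,0.25],
  ],
)

```text
t: 28.72
tool_pos: [500.8, -263.2, 148.7]
orientation: [[0.589, 0.808, -0.003], [0.808, -0.589, 0.002], [-0.0, -0.003, -1.0]]
ft_force: [-0.3, 0.6, -0.3]
finger_gap: 37.1
grip_force: 7.0
```

Call:
servo_tool(
  series=[
    [[0.01,0.3,0],0,0.25],
    [[0.02,0.6,0],0,0.25],
    [[0.03,0.78,0.05],0,0.25],
    [[0.03,0.798,0.3],0,0.25],
    [[0.03,0.798,0.6],0,0.25],
    [[0.03,0.798,0.79],0,0.25],
    [[0.03,0.798,0.8],0,0.25],
    [[0.03,0.798,0.8],0,0.25],
  ],
)

```text
t: 29.72
tool_pos: [601.7, -330.9, 31.4]
orientation: [[0.589, 0.808, 0.001], [0.808, -0.589, -0.0], [0.0, 0.001, -1.0]]
ft_force: [-0.1, -0.1, 0.5]
finger_gap: 37.2
grip_force: 7.0
```

```bash
python3 - <<'E'
from m import *
go(601.2,-331.5,23);print(ctrl.state()["ft_force"])
E
```

```text
t 29.73 tcp [ 601.7 -330.9   31.4] az 53.9 gap 37.2 grip 7.0 q [ 39.  42. -22.  90.  19.  51. -26.] units [-0.005 -0.     0.056]
[-0.10360679 -0.05062369  0.45446078]
```

Call:
servo_tool(
  series=[
    [[-0.004,0,0.015],0,0.25],
    [[-0.004,0,0.03],0,0.25],
    [[-0.004,0,0.042],0,0.25],
    [[-0.004,0,0.049],0,0.25],
    [[-0.004,0,0.054],0,0.25],
    [[-0.004,0,0.054],0,0.25],
  ],
)

```text
t: 30.48
tool_pos: [601.5, -331.7, 22.9]
orientation: [[0.589, 0.808, 0.001], [0.808, -0.589, -0.0], [0.0, 0.001, -1.0]]
ft_force: [-1.6, -0.3, 4.9]
finger_gap: 36.9
grip_force: 7.0
```

Call:
servo_tool(
  series=[
    [[0,0,-0.003],0,0.3],
    [[0,0,-0.003],0,0.45],
    [[0,0,-0.003],0,0.7],
    [[0,0,-0.003],0,1],
    [[0,0,-0.003],0,1],
    [[0,0,-0.06],0,1],
    [[0,0,-0.45],0,1],
    [[0,0,-0.9],0,1],
  ],
)

```text
t: 31.48
tool_pos: [600.6, -331.2, 153.5]
orientation: [[0.589, 0.808, -0.001], [0.808, -0.589, 0.001], [0.0, -0.002, -1.0]]
ft_force: [0.3, -1.1, 0.1]
finger_gap: 87.7
grip_force: 0.0
```

Call:
servo_tool(
  series=[
    [[0,0,-0.4],0,1],
    [[-0.3,0,-0.4],0,1],
    [[-0.6,0,-0.4],0,1],
    [[-1,0,-0.4],0,1],
    [[-1,0,-0.4],0,1],
    [[-1,0,-0.4],0,1],
  ],
)

```text
t: 32.22
tool_pos: [512.9, -452.5, 212.7]
orientation: [[0.59, 0.808, 0.001], [0.808, -0.59, 0.0], [0.001, 0.001, -1.0]]
ft_force: [0.2, 1.1, 0.1]
finger_gap: 88.0
grip_force: 0.0
```

```bash
python3 - <<'E'
from m import *
p=ctrl.get_image("top");save(p,"end.png",(90,100,320,220),2.4)
for c in((661.5,-123,90),(587.5,352,75),(678.6,120.8,62),(601.2,-331.5,7)): print((proj(p,c)-[90,100])*2.4)
E
```

```text
[518.8498665  117.88910746]
[106.45551339 137.95983273]
[313.89775631  89.57800802]
[678.6548954  205.62549697]
```

View pics/end.png

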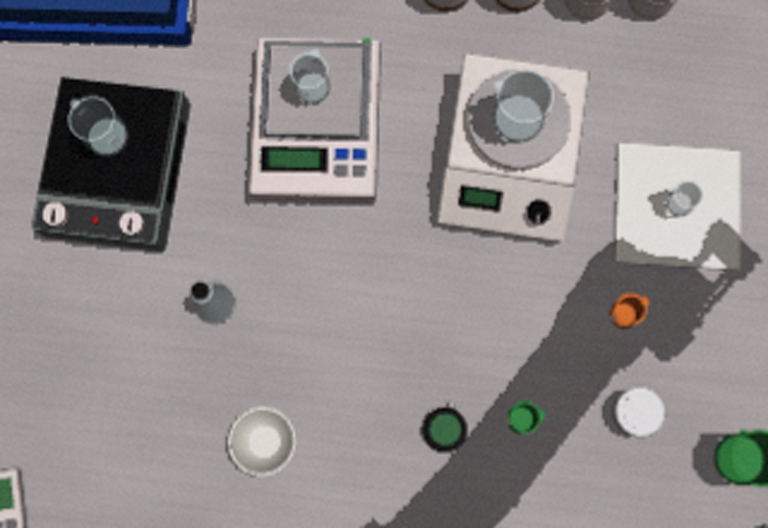

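```bash
python3 - <<'E'
from m import *
p=ctrl.get_image("top");g=np.array(p["image"]).astype(int).mean(-1).round().astype(int);C=cloud(p)
print([(proj(p,(587.5+a,352+b,75))).round(1) for a in(68,-68) for b in(68,-68)])
for r in(145,150,168):print(r,list(zip(range(100,172),g[r,100:172],C[r,100:172,2].round().astype(int))))
print([(r,g[r,138]) for r in range(126,200)])
E
```

```text
[array([115. , 132.1]), array([162.2, 137.2]), array([106. , 178.1]), array([154.2, 183.5])]
145 [(100, np.int64(154), np.int64(2)), (101, np.int64(156), np.int64(0)), (102, np.int64(158), np.int64(1)), (103, np.int64(155), np.int64(-2)), (104, np.int64(153), np.int64(1)), (105, np.int64(153), np.int64(1)), (106, np.int64(156), np.int64(2)), (107, np.int64(153), np.int64(-1)), (108, np.int64(154), np.int64(-2)), (109, np.int64(154), np.int64(1)), (110, np.int64(152), np.int64(0)), (111, np.int64(153), np.int64(8)), (112, np.int64(111), np.int64(0)), (113, np.int64(31), np.int64(73)), (114, np.int64(15), np.int64(74)), (115, np.int64(20), np.int64(78)), (116, np.int64(17), np.int64(74)), (117, np.int64(17), np.int64(73)), (118, np.int64(20), np.int64(71)), (119, np.int64(76), np.int64(144)), (120, np.int64(121), np.int64(147)), (121, np.int64(85), np.int64(145)), (122, np.int64(60), np.int64(139)), (123, np.int64(57), np.int64(138)), (124, np.int64(68), np.int64(130)), (125, np.int64(71), np.int64(129)), (126, np.int64(51), np.int64(120)), (127, np.int64(55), np.int64(120)), (128, np.
[... 7511 characters left out ...]
4(19)), (167, np.int64(9)), (168, np.int64(18)), (169, np.int64(18)), (170, np.int64(15)), (171, np.int64(9)), (172, np.int64(18)), (173, np.int64(15)), (174, np.int64(15)), (175, np.int64(12)), (176, np.int64(15)), (177, np.int64(14)), (178, np.int64(15)), (179, np.int64(16)), (180, np.int64(18)), (181, np.int64(17)), (182, np.int64(27)), (183, np.int64(41)), (184, np.int64(65)), (185, np.int64(114)), (186, np.int64(107)), (187, np.int64(76)), (188, np.int64(52)), (189, np.int64(52)), (190, np.int64(53)), (191, np.int64(54)), (192, np.int64(56)), (193, np.int64(57)), (194, np.int64(53)), (195, np.int64(51)), (196, np.int64(53)), (197, np.int64(50)), (198, np.int64(61)), (199, np.int64(80))]
```

The hot-plate edges match the target centre to within 0.7 px, about 2 mm, so all four placings are good. I'm handing in.

```bash
python3 -c "
from bench import ctrl
print(ctrl.finish_job())"
```

```text
the job is handed in; nothing more can be done
None
```

All four beakers are standing upright on their places, each within a few mm of the middle in the camera images; the flask and tin were not touched, and the job was handed in at about 32 s of the 112 s allowed.

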